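Put the spare breakers into their trays

ROBOT

A 6-joint arm with a two-finger parallel gripper is mounted at the origin on a cart in front of the work surface, level with it; the furniture and walls round the work are solid. World frame = base frame: x ahead of the robot, y to its left, z up, the work surface at z = 0. Lengths are in m, angles in rad, forces in N, time in s.
With the tool pointing down it reaches from about 0.35 to 0.85 m from the base axis. Payload 8.1 kg.
Tool frame: the origin (TCP) lies at the very end of the fingers, on their centre line; the grasp point (between the pads) lies 19 mm behind it; z points along the fingers, y is the line along which they close (so a half turn about z gives the same grasp; the last joint's range is limited). The gripper opens to 93 mm and grips with 3 to 60 N. Pads are 15 mm wide; open, the fingers measure 128 mm over their backs; the gripper's body (75 mm by 188 mm) begins 65 mm behind the grasp point.
Start: joints at [1.15, 0.13, 1.488, -0, 1.523, -0.085], TCP at [0.198, 0.567, 0.219] pointing down, gripper open.
Joint ranges: [-2.96, 2.96], [-0.89, 2.26], [0.02, 2.5], [-1.34, 4.48], [0, 2.73], [-2.66, 2.66]. Speed limits (rad/s): [2.39, 2.39, 2.79, 3.14, 3.14, 3.14].

INTERFACE

Orientations are given as a rotation vector (axis times angle).
In Python, from plant import monitor, eyes, ticket gives the robot as it stands.
- The arm moves only by the tool arm_command, never from a script. Its argument "deltas" is a list that holds one entry, the list of rows, each a list of 6 numbers: the shift along the world's x, y, z in cm, then the turn, a rotation vector about the world's x, y, z in degrees. In form: [[[tx, ty, tz, rx, ry, rz], ...]]. A call has 1 to 12 rows; each row shifts and turns the commanded pose from where the row before left it; what a row does not reach is not made up. A row lasts 1/12 s, in which the tool goes at most 41.7 mm and 7.16 degrees, less where a joint would pass 70% of its speed; a pose out of reach is approached as far as the arm can. A call is refused whole if a number of a shift passes 4.17 or a number of a turn 7.16, either way. A call with a gripper value outside its range is refused whole. "gripper" is the opening, from -1 (shut) to 1 (fully open), set as the call begins (left out, the last holds). The fingers move at their own pace and stop on an object; "squeeze" is the grip in N (left out, the last holds). Time passes only in rows, so rows that do not move let the fingers close. It gives the time, the measured TCP pose, the force, the opening and the grip force at its end, in the units of the state.
- monitor.read_state(): the state, without advancing time (a new reading comes with each control period).
- eyes.read_camera(name): name is "side" or "top" or "wrist"; returns the picture (384x512x3 uint8, blue, green, red); there is no depth.
- eyes.camera_model(name): a dict with "fx", "fy", "cx", "cy" (pixels), "k1" (the pictures are not rectified: a ray, as slopes to the right and down, at radius r is drawn at 1 + k1 r^2 times it, then the intrinsics apply), "rvec" (rotation vector, rad) and "tvec" (3), from world to camera coordinates, as OpenCV has them. Camera axes: x right, y down, z forward; pixel columns grow to the right and rows downward; lengths in m; the calibration is good to about 2 mm. A picture is of the moment at which its call begins: read the wrist's pose just before it. camera_model takes no time and is no camera call; for the wrist camera it gives the pose at the moment of the call.
- ticket.close_job(): hands the job in; it is judged then, once.
The state is a dict: "t": time; "q": joint angles; "dq": joint speeds; "joint_torque": joint torques, N m; "tool_pos": TCP position; "orientation": TCP orientation; "force": force on the tool from outside, world axes, zero at the start; "wrist_torque": the same for the moment, N m; "opening": finger opening in m; "gripper_force": force on a finger pad.
Only numpy, scipy, OpenCV 4.12 (cv2) and the standard library are available. Lean on these libraries where they do the work, as an engineer would, in place of code of your own. Each camera call takes 0.05 s, during which the arm holds its last target. There are 200 camera calls.

TASK

Put the four spare circuit breakers away in the four low plywood trays, one in each, lengthwise and standing flat on the tray's floor with the switch on top. First both double-width breakers go into the two wide trays, and only then the two single-width breakers into the two narrow trays. Do not push the tape measure or the roll of masking tape among them out of place.

Things in the scene. Friction and masses are not known exactly. Their poses are not given: they have to be found in the camera images.
- double_breaker_1: Double-width circuit breaker, one of two alike: white block standing with the black switch (two levers) on top. 82 mm long (x), 35 mm wide (y), 60 mm high, 69 mm with the switch; flat sides. Origin: centre of the underside; z up. Loose, about 0.24 kg, easily tipped. Grip it across its width, about 42 mm above its underside, where the fingers clear the tray's walls.
- double_breaker_2: Double-width circuit breaker, one of two alike: white block standing with the black switch (two levers) on top. 82 mm long (x), 35 mm wide (y), 60 mm high, 69 mm with the switch; flat sides. Origin: centre of the underside; z up. Loose, about 0.24 kg, easily tipped. Grip it across its width, about 42 mm above its underside, where the fingers clear the tray's walls.
- single_breaker_1: Single-width circuit breaker, one of two alike: white block standing with the black switch (one lever) on top. 82 mm long (x), 17 mm wide (y), 60 mm high, 69 mm with the switch; flat sides. Origin: centre of the underside; z up. Loose, about 0.12 kg, easily tipped. Grip it across its width, about 42 mm above its underside, where the fingers clear the tray's walls.
- single_breaker_2: Single-width circuit breaker, one of two alike: white block standing with the black switch (one lever) on top. 82 mm long (x), 17 mm wide (y), 60 mm high, 69 mm with the switch; flat sides. Origin: centre of the underside; z up. Loose, about 0.12 kg, easily tipped. Grip it across its width, about 42 mm above its underside, where the fingers clear the tray's walls.
- wide_tray_1: Wide tray, one of two alike: low plywood seat for one breaker, fixed, open on top, a notch in each short wall. Outside 112 (x) by 61 (y) by 16 mm high; walls 5 mm, floor 4 mm; inside 102 by 51 mm: 8 mm spare at either side and 10 mm at either end of a double-width breaker. Origin: centre of the underside, on the bench; x lengthwise, z up.
- wide_tray_2: Wide tray, one of two alike: low plywood seat for one breaker, fixed, open on top, a notch in each short wall. Outside 112 (x) by 61 (y) by 16 mm high; walls 5 mm, floor 4 mm; inside 102 by 51 mm: 8 mm spare at either side and 10 mm at either end of a double-width breaker. Origin: centre of the underside, on the bench; x lengthwise, z up.
- narrow_tray_1: Narrow tray, one of two alike: low plywood seat for one breaker, fixed, open on top, a notch in each short wall. Outside 112 (x) by 43 (y) by 16 mm high; walls 5 mm, floor 4 mm; inside 102 by 33 mm: 8 mm spare at either side and 10 mm at either end of a single-width breaker. A double-width breaker does not go in. Origin: centre of the underside, on the bench; x lengthwise, z up.
- narrow_tray_2: Narrow tray, one of two alike: low plywood seat for one breaker, fixed, open on top, a notch in each short wall. Outside 112 (x) by 43 (y) by 16 mm high; walls 5 mm, floor 4 mm; inside 102 by 33 mm: 8 mm spare at either side and 10 mm at either end of a single-width breaker. A double-width breaker does not go in. Origin: centre of the underside, on the bench; x lengthwise, z up.
- tape_measure: Bystander: black tape measure standing on its base, 37 mm (x) by 74 mm (y) by 64 mm high, loose. Origin: centre of the underside.
- tape_roll: Bystander: flat roll of pale masking tape lying on the bench, 98 mm across, 25 mm high, loose. Origin: centre of the underside.

How it is judged:
On the way, in this order (a step that is already met when the one before it is completed fails the run):
1. both double-width breakers stand in the wide trays, one in each, let go ((((horizontal distance between double_breaker_1 and wide_tray_1 below 0.016 m and z of double_breaker_1 in the frame of wide_tray_1 below 0.008 m and angle between double_breaker_1's own z axis and vertical below 0.1 rad and angle between the x axis of double_breaker_1 and the x axis of wide_tray_1, either way round below 0.3 rad) and (horizontal distance between double_breaker_2 and wide_tray_2 below 0.016 m and z of double_breaker_2 in the frame of wide_tray_2 below 0.008 m and angle between double_breaker_2's own z axis and vertical below 0.1 rad and angle between the x axis of double_breaker_2 and the x axis of wide_tray_2, either way round below 0.3 rad)) or ((horizontal distance between double_breaker_1 and wide_tray_2 below 0.016 m and z of double_breaker_1 in the frame of wide_tray_2 below 0.008 m and angle between double_breaker_1's own z axis and vertical below 0.1 rad and angle between the x axis of double_breaker_1 and the x axis of wide_tray_2, either way round below 0.3 rad) and (horizontal distance between double_breaker_2 and wide_tray_1 below 0.016 m and z of double_breaker_2 in the frame of wide_tray_1 below 0.008 m and angle between double_breaker_2's own z axis and vertical below 0.1 rad and angle between the x axis of double_breaker_2 and the x axis of wide_tray_1, either way round below 0.3 rad))) and contact force between each of double_breaker_1, double_breaker_2 and the fingers below 0.2 N), for 0.2 s.
2. both single-width breakers stand in the narrow trays, one in each, let go ((((horizontal distance between single_breaker_1 and narrow_tray_1 below 0.016 m and z of single_breaker_1 in the frame of narrow_tray_1 below 0.008 m and angle between single_breaker_1's own z axis and vertical below 0.1 rad and angle between the x axis of single_breaker_1 and the x axis of narrow_tray_1, either way round below 0.3 rad) and (horizontal distance between single_breaker_2 and narrow_tray_2 below 0.016 m and z of single_breaker_2 in the frame of narrow_tray_2 below 0.008 m and angle between single_breaker_2's own z axis and vertical below 0.1 rad and angle between the x axis of single_breaker_2 and the x axis of narrow_tray_2, either way round below 0.3 rad)) or ((horizontal distance between single_breaker_1 and narrow_tray_2 below 0.016 m and z of single_breaker_1 in the frame of narrow_tray_2 below 0.008 m and angle between single_breaker_1's own z axis and vertical below 0.1 rad and angle between the x axis of single_breaker_1 and the x axis of narrow_tray_2, either way round below 0.3 rad) and (horizontal distance between single_breaker_2 and narrow_tray_1 below 0.016 m and z of single_breaker_2 in the frame of narrow_tray_1 below 0.008 m and angle between single_breaker_2's own z axis and vertical below 0.1 rad and angle between the x axis of single_breaker_2 and the x axis of narrow_tray_1, either way round below 0.3 rad))) and contact force between each of single_breaker_1, single_breaker_2 and the fingers below 0.2 N), for 0.2 s.
At the end, for the whole second after the job is handed in: Double-width breakers in the wide trays, single-width in the narrow ones, one each: within 16 mm of the tray's centre, underside less than 8 mm above the tray's underside, upright within 0.1 rad, lengthwise within 0.3 rad; all let go and at rest (all of step 1 and all of step 2 and linear speed of each of double_breaker_1, double_breaker_2, single_breaker_1, single_breaker_2 below 0.02 m/s); the robot touches nothing.
It fails at once if a single-width breaker is set into a narrow tray before both double-width breakers are in the wide trays (((horizontal distance between single_breaker_1 and narrow_tray_1 below 0.03 m and z of single_breaker_1 in the frame of narrow_tray_1 below 0.02 m) or (horizontal distance between single_breaker_1 and narrow_tray_2 below 0.03 m and z of single_breaker_1 in the frame of narrow_tray_2 below 0.02 m) or (horizontal distance between single_breaker_2 and narrow_tray_1 below 0.03 m and z of single_breaker_2 in the frame of narrow_tray_1 below 0.02 m) or (horizontal distance between single_breaker_2 and narrow_tray_2 below 0.03 m and z of single_breaker_2 in the frame of narrow_tray_2 below 0.02 m)) and not (((horizontal distance between double_breaker_1 and wide_tray_1 below 0.03 m and z of double_breaker_1 in the frame of wide_tray_1 below 0.02 m) and (horizontal distance between double_breaker_2 and wide_tray_2 below 0.03 m and z of double_breaker_2 in the frame of wide_tray_2 below 0.02 m)) or ((horizontal distance between double_breaker_1 and wide_tray_2 below 0.03 m and z of double_breaker_1 in the frame of wide_tray_2 below 0.02 m) and (horizontal distance between double_breaker_2 and wide_tray_1 below 0.03 m and z of double_breaker_2 in the frame of wide_tray_1 below 0.02 m)))).
It fails at once if the tape measure or the roll of masking tape is moved by more than 30 mm (distance of any of tape_measure, tape_roll from where it was at the start of the episode above 0.03 m).
It also fails if it takes over 128 s, if anything falls off the work surface, if the arm or the gripper's body presses on something with over 40 N, if the wrist force passes 120 N, or if a joint passes its speed limit or range.

## Working session

There is one attempt and no reset: what is moved stays moved. The work goes in short steps, Python scripts to look and compute and a tool call to move; the robot and the scene stay as the last step left them, time stands still between calls to the robot, and variables do not carry over. Pictures are saved under pics/ and viewed, at most 14 in all, crops included, and the job is handed in when it is done.

Besides the shell and the picture viewer there is one more tool, called after "Emit:" as name([rows], argument=value, ...), one row to a line, values as JSON. arm_command: Moves the arm, as the interface text tells. Its arguments: {"type":"object","properties":{"deltas":{"type":"array"},"gripper":{"type":"number"},"squeeze":{"type":"number"}},"required":["deltas"]}

```bash
ls; mkdir -p pics
python3 - <<'E'
from plant import monitor, eyes
import cv2
s=monitor.read_state(); print(s)
for n in("top","side"):
    cv2.imwrite(f"pics/{n}0.png",eyes.read_camera(n)); print(n,eyes.camera_model(n))
E
```

```text
pics
{'t': 0.0, 'q': array([ 1.14955009e+00,  1.31150812e-01,  1.48927494e+00,  8.69464674e-06,
        1.52298972e+00, -8.53888919e-02]), 'dq': array([-0.00038458, -0.00014871,  0.00116321,  0.00057655,  0.00025926,
        0.00100803]), 'joint_torque': array([ 1.78539438e-03, -5.59855950e+01, -4.91760314e+01,  7.69760530e-02,
        3.55485664e-02, -1.41029614e-04]), 'tool_pos': array([0.19748473, 0.56596967, 0.21759601]), 'orientation': array([-5.25010116e-01, -3.09694013e+00,  2.76807356e-03]), 'force': array([ 0.19629578, -0.66830507,  0.29706304]), 'wrist_torque': array([0.0056398 , 0.02568421, 0.04109916]), 'gripper_force': 0.0, 'opening': 0.09298039852642348}
top {'fx': 421.4316157280369, 'fy': 421.4316157280369, 'cx': 255.87176013466987, 'cy': 185.67035552416868, 'k1': -0.017066799772106348, 'rvec': array([ 2.17253553, -2.13471712,  0.14103237]), 'tvec': array([-0.04164541,  0.54610318,  0.999313  ])}
side {'fx': 369.37405765867953, 'fy': 369.37405765867953, 'cx': 258.1607790907353, 'cy': 197.12993178687267, 'k1': -0.10013220305773264, 'rvec': array([ 2.17081893, -0.03710621,  0.0381687 ]), 'tvec': array([-0.55492243,  0.03516554,  1.22042762])}
```

View pics/top0.png

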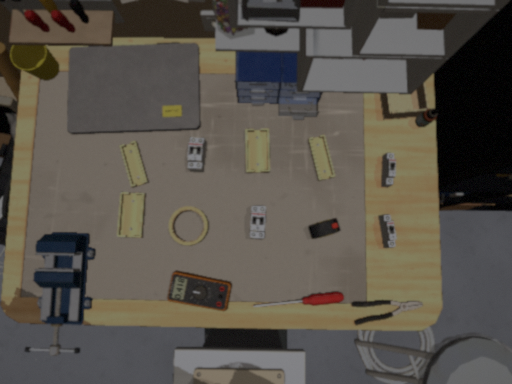

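View pics/side0.png

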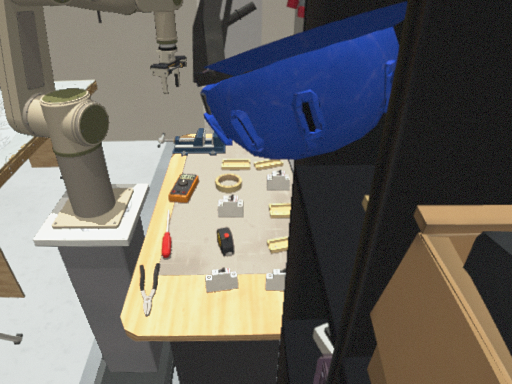

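```bash
cat > h.py <<'E'
import numpy as np, cv2
from plant import monitor, eyes
def cam(n):
    m=eyes.camera_model(n); m["R"]=cv2.Rodrigues(np.array(m["rvec"]))[0]; m["t"]=np.array(m["tvec"]); m["C"]=-m["R"].T@m["t"]
    m["K"]=np.array([[m["fx"],0,m["cx"]],[0,m["fy"],m["cy"]],[0,0,1]]); m["D"]=np.array([m["k1"],0,0,0,0.]); return m
def proj(m,P): return cv2.projectPoints(np.array(P,float).reshape(-1,1,3),m["rvec"],m["tvec"],m["K"],m["D"])[0].reshape(-1,2)
def rays(m,uv):
    d=cv2.undistortPoints(np.array(uv,float).reshape(-1,1,2),m["K"],m["D"]).reshape(-1,2)
    return np.c_[d,np.ones(len(d))]@m["R"]
def onplane(m,uv,z):
    d=rays(m,uv); return m["C"]+d*((z-m["C"][2])/d[:,2])[:,None]
def tri(m1,uv1,m2,uv2):
    d1=rays(m1,[uv1])[0]; d2=rays(m2,[uv2])[0]
    s=np.linalg.lstsq(np.c_[d1,-d2],m2["C"]-m1["C"],rcond=None)[0]
    a=m1["C"]+s[0]*d1; b=m2["C"]+s[1]*d2; return (a+b)/2, np.linalg.norm(a-b)
E
python3 - <<'E'
from h import *
np.set_printoptions(precision=3,suppress=True)
T=cam("top");S=cam("side");W=cam("wrist")
print(T["C"],S["C"],W["C"],W["R"]); s=monitor.read_state()
print(proj(T,[s["tool_pos"],[0,0,0]]),proj(S,[s["tool_pos"]]))
pts=dict(nA=(134,163),wA=(131,215),wB=(257,150),nB=(321,157),d1=(196,153),d2=(258,222),s1=(389,169),s2=(388,230),roll=(188,226),meas=(324,228),vise=(65,270),shelf=(355,75))
for k,v in pts.items(): print(k,onplane(T,[v],0.06 if k[0] in"ds" else 0.01)[0])
im=eyes.read_camera("wrist"); cv2.imwrite("pics/w0.png",im)
E
```

```text
[ 0.412 -0.033  1.062] [ 0.504 -1.009  0.726] [0.128 0.591 0.383] [[ 0.33   0.944 -0.002]
 [ 0.91  -0.317  0.266]
 [ 0.25  -0.089 -0.964]]
[[-54.579 346.085]
 [238.399 414.793]] [[170.642  89.123]]
nA [0.603 0.278 0.01 ]
wA [0.471 0.279 0.01 ]
wB [ 0.642 -0.033  0.01 ]
nB [ 0.627 -0.196  0.01 ]
d1 [0.621 0.114 0.06 ]
d2 [ 0.457 -0.039  0.06 ]
s1 [ 0.59  -0.353  0.06 ]
s2 [ 0.443 -0.347  0.06 ]
roll [0.446 0.135 0.01 ]
meas [ 0.447 -0.203  0.01 ]
vise [0.332 0.434 0.01 ]
shelf [ 0.826 -0.274  0.06 ]
```

View pics/w0.png

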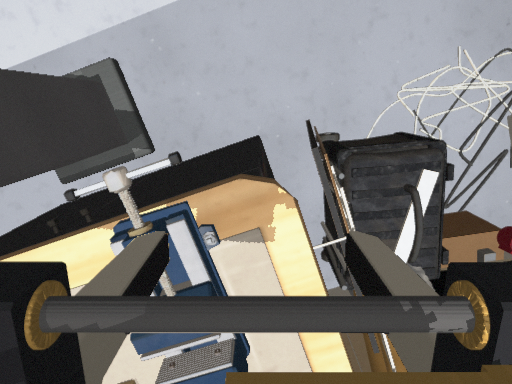

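Run:
```python
from h import *
im=cv2.imread("pics/top0.png"); c=im[40:280,100:420]
cv2.imwrite("pics/top0c.png",cv2.resize(c,(800,600),interpolation=cv2.INTER_CUBIC))
```

```text
(no output)
```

View pics/top0c.png

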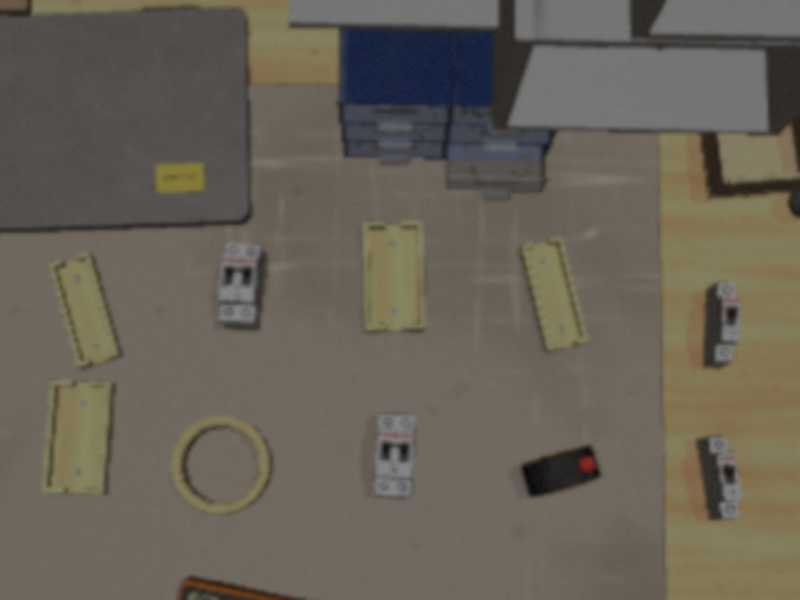

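Run:
```python
from h import *
np.set_printoptions(precision=4,suppress=True)
T=cam("top"); W=cam("wrist"); s=monitor.read_state()
R=cv2.Rodrigues(s["orientation"])[0]; print("R",R); print("W",{k:W[k] for k in("fx","cx","cy","k1")},"TCP px",proj(W,[s["tool_pos"],s["tool_pos"]+[0,0,-.2]]), "cam in tool",R.T@(W["C"]-s["tool_pos"]),R.T@W["R"].T)
im=cv2.imread("pics/top0.png"); hsv=cv2.cvtColor(im,cv2.COLOR_BGR2HSV)
def rects(mask,boxes,z):
    for k,(x,y,r) in boxes.items():
        m=np.zeros_like(mask); m[y-r:y+r,x-r:x+r]=mask[y-r:y+r,x-r:x+r]
        p=np.argwhere(m>0)[:,::-1].astype(float)
        P=onplane(T,p,z)[:,:2]
        (c,(a,b),_)=q=cv2.minAreaRect((P*1000).astype(np.float32)); bx=cv2.boxPoints(q)
        e=[bx[1]-bx[0],bx[2]-bx[1]]; e=max(e,key=np.linalg.norm); e=e*np.sign(e[0])
        print(k,len(p),"c",np.round(c,1),"size",round(max(a,b)),round(min(a,b)),"yaw",round(np.degrees(np.arctan2(e[1],e[0])),1),"mean",P.mean(0)*1000)
yel=cv2.inRange(hsv,(22,95,110),(35,255,255)); 
# samples
for n,(x,y) in dict(tray=(131,215),traywall=(122,215),mat=(290,200),dbl=(190,165),sgl=(391,172),wood=(410,200)).items(): print(n,hsv[y,x])
rects(yel,dict(nA=(134,163,28),wA=(131,215,26),wB=(257,150,28),nB=(321,157,28),roll=(188,226,27)),.016)
wh=cv2.inRange(hsv,(0,0,135),(180,60,255))
rects(wh,dict(d1=(196,153,22),d2=(258,222,24),s1=(389,169,24),s2=(388,230,24)),.06)
cv2.imwrite("pics/m.png",np.hstack([yel,wh]))
```

```text
R [[-0.9442  0.3295 -0.0006]
 [ 0.3295  0.9442 -0.0013]
 [ 0.0001 -0.0014 -1.    ]]
W {'fx': 340.9175024275836, 'cx': 256.66589644922664, 'cy': 195.66181823476032, 'k1': -0.0004973551255719287} TCP px [[256.036  247.0021]
 [256.6506 171.6569]] cam in tool [ 0.0735  0.0004 -0.1654] [[-0.0001 -0.964  -0.2657]
 [ 1.     -0.0001 -0.0002]
 [ 0.0002 -0.2657  0.964 ]]
tray [ 27  78 130]
traywall [ 27  84 116]
mat [ 16  38 113]
dbl [ 15  10 105]
sgl [130   6 126]
wood [ 19 104 130]Traceback (most recent call last):
  File "<stdin>", line 17, in <module>
  File "<stdin>", line 10, in rects
  File "h.py", line 11, in onplane
    d=rays(m,uv); return m["C"]+d*((z-m["C"][2])/d[:,2])[:,None]
  File "h.py", line 8, in rays
    d=cv2.undistortPoints(np.array(uv,float).reshape(-1,1,2),m["K"],m["D"]).reshape(-1,2)
      ~~~~~~~~~~~~~~~~~~~^^^^^^^^^^^^^^^^^^^^^^^^^^^^^^^^^^^^^^^^^^^^^^^^^^
cv2.error: OpenCV(4.12.0) /io/opencv/modules/calib3d/src/undistort.dispatch.cpp:347: error: (-215:Assertion failed) CV_IS_MAT(_src) && CV_IS_MAT(_dst) && (_src->rows == 1 || _src->cols == 1) && (_dst->rows == 1 || _dst->cols == 1) && _src->cols + _src->rows - 1 == _dst->rows + _dst->cols - 1 && (CV_MAT_TYPE(_src->type) == CV_32FC2 || CV_MAT_TYPE(_src->type) == CV_64FC2) && (CV_MAT_TYPE(_dst->type) == CV_32FC2 || CV_MAT_TYPE(_dst->type) == CV_64FC2) in function 'cvUndistortPointsInternal'
```

```bash
cat > seg.py <<'E'
from h import *
def rect(m,p,z):
    P=onplane(m,p,z)[:,:2]
    (c,(a,b),_)=q=cv2.minAreaRect((P*1000).astype(np.float32)); bx=cv2.boxPoints(q)
    e=max([bx[1]-bx[0],bx[2]-bx[1]],key=np.linalg.norm); e=e*np.sign(e[0])
    return np.round(c,1),round(max(a,b)),round(min(a,b)),round(float(np.degrees(np.arctan2(e[1],e[0]))),1)
def blob(mask,x,y,r):
    m=np.zeros_like(mask); m[y-r:y+r,x-r:x+r]=mask[y-r:y+r,x-r:x+r]
    n,l,st,_=cv2.connectedComponentsWithStats(m); 
    k=1+np.argmax(st[1:,4]); return np.argwhere(l==k)[:,::-1].astype(float)
E
python3 - <<'E'
from seg import *
T=cam("top")
im=cv2.imread("pics/top0.png"); hsv=cv2.cvtColor(im,cv2.COLOR_BGR2HSV)
yel=cv2.inRange(hsv,(22,55,60),(35,255,255))
wh=cv2.morphologyEx(cv2.inRange(hsv,(0,0,85),(180,27,255)),cv2.MORPH_CLOSE,np.ones((7,5)))
for k,v in dict(nA=(134,163,28),wA=(131,215,26),wB=(257,150,28),nB=(321,157,28),roll=(188,226,27)).items(): print(k,*rect(T,blob(yel,*v),.016))
for k,v in dict(d1=(196,153,22),d2=(258,222,24),s1=(389,169,24),s2=(388,230,24)).items(): print(k,*rect(T,blob(wh,*v),.06))
cv2.imwrite("pics/m.png",np.vstack([yel[100:280,80:420],wh[100:280,80:420]]))
E
```

```text
nA [600.4 278.3] 114 45 18.6
wA [471.7 277.7] 111 63 -1.2
wB [640.9 -34.4] 114 63 1.2
nB [ 625.7 -195.7] 114 45 13.8
roll [446.8 134.4] 97 95 65.6
d1 [622.3 117.6] 79 40 -2.4
d2 [458.2 -36.7] 80 38 -2.3
s1 [ 591.2 -357.3] 77 21 -3.5
s2 [ 442.5 -352.2] 75 21 8.3
```

View pics/m.png

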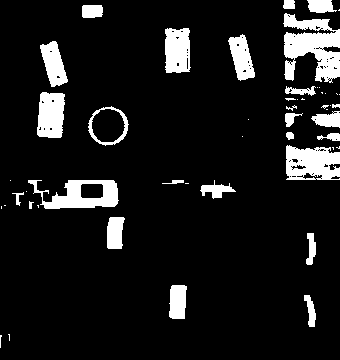

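Emit:
arm_command([
  [[1.08,-2.5,0.3,0,0,0.7],[1.08,-2.5,0.3,0,0,0.7],[1.08,-2.5,0.3,0,0,0.7],[1.08,-2.5,0.3,0,0,0.7],[1.08,-2.5,0.3,0,0,0.7],[1.08,-2.5,0.3,0,0,0.7],[1.08,-2.5,0.3,0,0,0.7],[1.08,-2.5,0.3,0,0,0.7],[1.08,-2.5,0.3,0,0,0.7],[1.08,-2.5,0.3,0,0,0.7],[1.08,-2.5,0.3,0,0,0.7],[1.08,-2.5,0.3,0,0,0.7]],
], gripper=1, squeeze=20)

```text
t: 1.15
tool_pos: [0.3274, 0.2652, 0.2546]
orientation: [-0.295, -3.128, 0.0]
force: [0.3, -0.1, 0.3]
opening: 0.0932
gripper_force: 0.0
```

Emit:
arm_command([
  [[1.08,-2.5,0,0,0,0.7],[1.08,-2.5,0,0,0,0.7],[1.08,-2.5,0,0,0,0.7],[1.08,-2.5,0,0,0,0.7],[1.08,-2.5,0,0,0,0.7],[1.08,-2.5,0,0,0,0.7],[1.08,-2.5,0,0,0,0.7],[1.08,-2.5,0,0,0,0.7],[1.08,-2.5,0,0,0,0.7],[1.08,-2.5,0,0,0,0.7],[1.08,-2.5,0,0,0,0.7],[0,0,0,0,0,0]],
])

```text
t: 2.15
tool_pos: [0.4469, -0.0121, 0.2542]
orientation: [-0.09, -3.14, 0.002]
force: [-0.5, 0.1, 0.1]
opening: 0.0931
gripper_force: 0.0
```

```bash
cat > look.py <<'E'
import sys
from seg import *
n=sys.argv[1]; W=cam("wrist"); im=eyes.read_camera("wrist"); cv2.imwrite(f"pics/{n}.png",im)
import pickle; pickle.dump(W,open(f"pics/{n}.pkl","wb")); s=monitor.read_state()
R=cv2.Rodrigues(s["orientation"])[0]
print(s["t"],s["tool_pos"].round(4),"yaw of tool y-90:",np.degrees(np.arctan2(R[1,1],R[0,1]))-90,"zaxis",R[:,2].round(3),"open",s["opening"])
E
python3 look.py w1
```

```text
2.2 [ 0.4462 -0.0103  0.2542] yaw of tool y-90: -3.33431984596416 zaxis [-0.001 -0.    -1.   ] open 0.09291884514836243
```

View pics/w1.png

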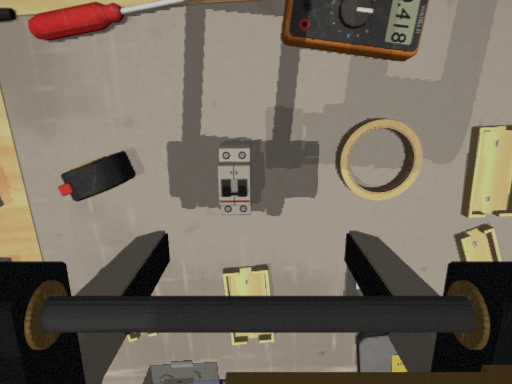

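```bash
cat > meas.py <<'E'
import sys,pickle
from seg import *
def load(n): return cv2.imread(f"pics/{n}.png"),pickle.load(open(f"pics/{n}.pkl","rb"))
def white(im,x,y,r,s=30,v=95):
    hsv=cv2.cvtColor(im,cv2.COLOR_BGR2HSV); return blob(cv2.morphologyEx(cv2.inRange(hsv,(0,0,v),(180,s,255)),cv2.MORPH_CLOSE,np.ones((9,9))),x,y,r)
def yellow(im,x,y,r):
    hsv=cv2.cvtColor(im,cv2.COLOR_BGR2HSV); return blob(cv2.inRange(hsv,(22,55,60),(35,255,255)),x,y,r)
def pxrect(p): return cv2.minAreaRect(p.astype(np.float32))
E
python3 - <<'E'
from meas import *
im,W=load("w1"); T=cam("top"); it=cv2.imread("pics/top0.png")
hsv=cv2.cvtColor(im,cv2.COLOR_BGR2HSV); print(hsv[143:222:6,228].tolist(), hsv[195,212:260:4].tolist())
p=white(im,235,182,45); print(pxrect(p),rect(W,p,.06))
pt=white(it,258,222,24,27,85); a=pxrect(pt);b=pxrect(p); print(a); print(tri(T,a[0],W,b[0]))
E
```

```text
[[16, 35, 80], [22, 30, 163], [17, 29, 122], [16, 34, 129], [17, 30, 163], [20, 32, 160], [15, 29, 88], [0, 12, 44], [23, 100, 23], [20, 35, 154], [13, 36, 161], [17, 27, 133], [16, 38, 149], [18, 38, 159]] [[17, 40, 102], [16, 38, 100], [17, 29, 142], [6, 61, 21], [20, 32, 24], [21, 31, 106], [19, 27, 105], [18, 46, 28], [21, 81, 22], [19, 27, 152], [18, 38, 81], [19, 47, 76]]
((230.75, 180.75), (66.80572509765625, 37.94618606567383), 88.72696685791016) (array([455.1, -40.8]), 74, 41, -2.4)
((257.1969299316406, 221.45538330078125), (16.197246551513672, 33.61483383178711), 3.1798300743103027)
(array([ 0.45723332, -0.03907643,  0.05166252]), np.float64(0.005211435167263042))
```

Run:
```python
from meas import *
im,W=load("w1"); T=cam("top")
print(onplane(W,[(235,181),(219,148),(251,148),(219,214),(251,214)],.06).round(4))
print(tri(T,(257.5,221.5),W,(235,181)))
hsv=cv2.cvtColor(im,cv2.COLOR_BGR2HSV); m=cv2.inRange(hsv,(0,0,112),(180,40,255)); c=m[140:222,200:270]
for r in c[::6]: print(''.join('#' if v else '.' for v in r))
# tray wB visible corners
p=yellow(im,248,280,40); print(pxrect(p))
i2=cv2.resize(im[130:350,190:330],None,fx=3.8,fy=2.7,interpolation=cv2.INTER_CUBIC)
```

```text
[[ 0.4547 -0.0361  0.06  ]
 [ 0.4182 -0.0502  0.06  ]
 [ 0.4201 -0.0166  0.06  ]
 [ 0.4912 -0.0566  0.06  ]
 [ 0.4932 -0.0211  0.06  ]]
(array([ 0.45875568, -0.03750281,  0.04210362]), np.float64(2.443206312729595e-05))
.............................................................######...
......................................................................
...................#####....############.....#####....................
...................#####.....###########....######....................
......................................................................
.................################.################....................
..................################################....................
..................###..........######..........###....................
..................###..........#######..........##....................
...................##..........................###....................
...................#..................................................
....####.............####......#########......#####...................
.#################################################################....
######################################################################
((246.0, 282.0), (28.0, 48.0), 90.0)
```

Run:
```python
from h import *
im=cv2.imread("pics/side0.png")[150:300,180:300]
cv2.imwrite("pics/side0c.png",cv2.resize(im,None,fx=4,fy=4,interpolation=cv2.INTER_CUBIC))
```

```text
(no output)
```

View pics/side0c.png

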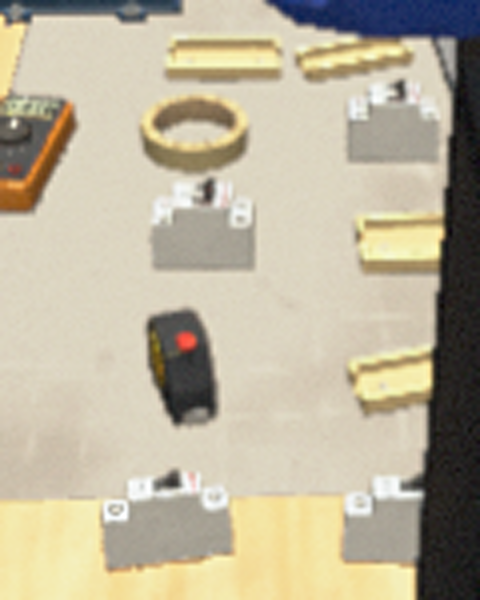

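Run:
```python
from meas import *
np.set_printoptions(precision=4,suppress=True)
T=cam("top");S=cam("side")
t=lambda x,y:(x/2.5+100-.3,y/2.5+40-.3); s=lambda x,y:(x/4+180-.4,y/4+150-.4)
for k,a,b in [("d2 far term",t(395,423),s(241,211)),("d2 near term",t(393,488),s(162,210)),
 ("d1 far term",t(243,252),s(429,106)),("d1 near",t(237,314),s(357,106)),("s2 far",t(717,445),s(215,497)),("s2 near",t(731,510),s(116,509)),("s1 near",t(725,353),s(357,499)),
 ("d2 lever",t(395,451),s(207,190)),("wA near-right outer corner",t(104,493),s(167,76)),("wA far-right corner",t(113,383),s(281,76)),("nB near corner R",t(551,349),s(367,411)),("wB near right",t(363+62,330),s(363,271))]:
    print(k,*tri(T,a,S,b))
for k,p in dict(d2=[(152,269),(253,269)],d1=[(349,160),(438,160)],s2=[(109,569),(232,553)],s1=[(345,560)]).items(): print(k,onplane(S,[s(*q) for q in p],0))
```

```text
d2 far term [ 0.4919 -0.0373  0.0402] 0.005070310121278853
d2 near term [ 0.4288 -0.0364  0.0417] 0.004473008328324951
d1 far term [0.6591 0.1158 0.0438] 0.006440310141447552
d1 near [0.5959 0.1197 0.0425] 0.004388171554677915
s2 far [ 0.4755 -0.3502  0.04  ] 0.0043063974766945545
s2 near [ 0.4136 -0.3615  0.0426] 0.005117627570701391
s1 near [ 0.565  -0.3589  0.0446] 0.003775366563355511
d2 lever [ 0.4645 -0.0376  0.0612] 0.006538182521506778
wA near-right outer corner [ 0.4191  0.2532 -0.0014] 0.004309921480600864
wA far-right corner [ 0.5306  0.2498 -0.0009] 0.005039360366091338
nB near corner R [ 0.5811 -0.1998 -0.0294] 0.011747292098312413
wB near right [ 0.5901 -0.0666  0.0001] 0.003975904556676433
d2 [[ 0.4221 -0.0594  0.    ]
 [ 0.5035 -0.0613 -0.    ]]
d1 [[0.5907 0.0973 0.    ]
 [0.6707 0.0957 0.    ]]
s2 [[ 0.4096 -0.3727  0.    ]
 [ 0.4877 -0.3611  0.    ]]
s1 [[ 0.5599 -0.369   0.    ]]
```

Emit:
arm_command([
  [[0.65,-1.4,0,0,0,0],[0.65,-1.4,0,0,0,0],[0,0,-2.2,0,0,0],[0,0,-2.2,0,0,0],[0,0,-2.2,0,0,0],[0,0,-2.2,0,0,0],[0,0,-2.2,0,0,0],[0,0,-2.2,0,0,0],[0,0,-1.5,0,0,0],[0,0,-1.0,0,0,0],[0,0,0,0,0,0],[0,0,0,0,0,0]],
])

```text
t: 3.2
tool_pos: [0.4588, -0.0359, 0.0977]
orientation: [-0.085, -3.14, -0.0]
force: [-0.3, 0.3, 0.6]
opening: 0.093
gripper_force: 0.0
```

```bash
python3 look.py w2
```

```text
3.25 [ 0.4596 -0.0362  0.0985] yaw of tool y-90: -3.1165403602074804 zaxis [ 0.001 -0.    -1.   ] open 0.09286754532805672
```

View pics/w2.png

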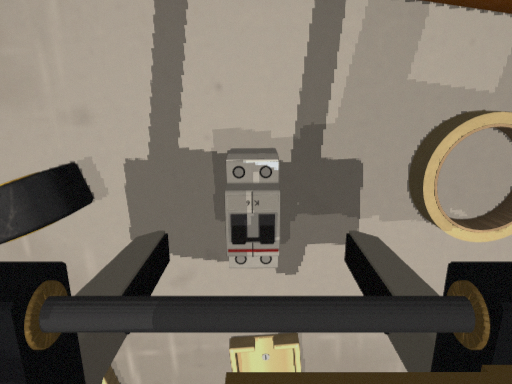

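Run:
```python
from meas import *
im,W=load("w2"); _,V=load("w1")
P=onplane(W,[(252.5,171.5),(253.5,259)],.043); print(P,P.mean(0), np.degrees(np.arctan2(*(P[1]-P[0])[1::-1])))
print(tri(W,(252.5,171.5),V,(235,155.5)),tri(W,(253.5,259),V,(235,208.5)))
```

```text
[[ 0.42943217 -0.03672959  0.043     ]
 [ 0.49217813 -0.03964449  0.043     ]] [ 0.46080515 -0.03818704  0.043     ] -2.659788931730736
(array([ 0.43240348, -0.03680434,  0.02645307]), np.float64(0.0008818059443555315)) (array([ 0.48925976, -0.03937694,  0.04898946]), np.float64(0.00010433467897934709))
```

Emit:
arm_command([
  [[0.1,-0.2,-1.5,0,0,0],[0,0,-1.5,0,0,0],[0,0,-1.5,0,0,0],[0,0,-1.5,0,0,0],[0,0,-1.5,0,0,0],[0,0,0,0,0,0],[0,0,0,0,0,0]],
])

```text
t: 3.83
tool_pos: [0.4603, -0.0385, 0.0233]
orientation: [-0.086, -3.14, -0.0]
force: [0.3, -0.5, 0.0]
opening: 0.0931
gripper_force: 0.0
```

Emit:
arm_command([
  [[0,0,0,0,0,0],[0,0,0,0,0,0],[0,0,0,0,0,0],[0,0,0,0,0,0],[0,0,0,0,0,0],[0,0,0,0,0,0],[0,0,0,0,0,0],[0,0,0,0,0,0],[0,0,0,0,0,0],[0,0,0,0,0,0]],
], gripper=-1, squeeze=20)

```text
t: 4.67
tool_pos: [0.4601, -0.0385, 0.0226]
orientation: [-0.086, -3.14, -0.0]
force: [0.6, 1.0, 0.1]
opening: 0.0347
gripper_force: 20.0
```

Run:
```python
from meas import *
np.set_printoptions(precision=3,suppress=True)
T=cam("top"); C=T["C"]; print(proj(T,[[C[0],C[1],0]]))
t=lambda x,y:(x/2.5+100,y/2.5+40)
for z in(0,.1,.2,.3,.4,.5,.6): print(z,onplane(T,[t(505,130),t(530,45),t(770,130),t(765,50),t(345,155),t(290,25),(300,48)],z)[:,:2].ravel())
```

```text
[[255.41  241.108]]
0 [ 0.801 -0.149  0.896 -0.175  0.807 -0.427  0.895 -0.425  0.771  0.019
  0.913  0.08   0.923 -0.143]
0.1 [ 0.765 -0.138  0.85  -0.162  0.77  -0.39   0.85  -0.388  0.737  0.014
  0.866  0.07   0.875 -0.133]
0.2 [ 0.728 -0.127  0.805 -0.148  0.732 -0.353  0.804 -0.351  0.703  0.009
  0.819  0.059  0.827 -0.122]
0.3 [ 0.691 -0.116  0.759 -0.135  0.695 -0.316  0.759 -0.314  0.67   0.004
  0.772  0.048  0.779 -0.112]
0.4 [ 0.655 -0.105  0.713 -0.122  0.658 -0.279  0.713 -0.277  0.636 -0.001
  0.724  0.038  0.731 -0.102]
0.5 [ 0.618 -0.094  0.668 -0.108  0.621 -0.242  0.668 -0.241  0.602 -0.006
  0.677  0.027  0.682 -0.091]
0.6 [ 0.581 -0.083  0.622 -0.095  0.584 -0.205  0.622 -0.204  0.568 -0.011
  0.63   0.016  0.634 -0.081]
```

Emit:
arm_command([
  [[0,0,1.0,0,0,0],[0,0,2.0,0,0,0],[0,0,2.0,0,0,0],[0,0,2.0,0,0,0],[0,0,2.0,0,0,0],[0,0,2.0,0,0,0],[0,0,2.0,0,0,0],[0,0,2.0,0,0,0],[0,0,0,0,0,0],[0,0,0,0,0,0]],
])

```text
t: 5.5
tool_pos: [0.4608, -0.0386, 0.1736]
orientation: [0.086, 3.138, -0.001]
force: [0.6, -0.9, -3.4]
opening: 0.0345
gripper_force: 20.0
```

Run:
```python
from meas import *
np.set_printoptions(precision=0,suppress=True)
T=cam("top"); S=cam("side")
t=lambda x,y:(x/2.5+100,y/2.5+40)
for z in(.1,.2,.3,.4,.5,.6,.7,.8): print(z,proj(S,onplane(T,[t(505,130),t(770,130),t(765,50),(440,10),t(345,155),t(340,28)],z)).ravel())
print(S["R"][2])
for z in (0,.2,.4): print([proj(S,[[x,-.45,z],[x,-.15,z]]).ravel() for x in(.6,.65,.7,.75)])
im=np.vstack([cv2.imread("pics/top0.png")[0:130,200:470]]); cv2.imwrite("pics/shelf.png",np.clip(cv2.resize(im,None,fx=2.9,fy=2.9,interpolation=cv2.INTER_CUBIC)*1.6,0,255))
```

```text
0.1 [332. 204. 355. 266. 387. 264. 454. 289. 314. 178. 351. 176.]
0.2 [322. 173. 342. 223. 372. 222. 434. 243. 306. 151. 342. 150.]
0.3 [312. 139. 328. 178. 356. 177. 412. 194. 298. 121. 331. 121.]
0.4 [301. 102. 313. 130. 338. 129. 388. 142. 289.  89. 319.  88.]
0.5 [288.  61. 297.  79. 319.  79. 362.  87. 278.  52. 306.  52.]
0.6 [274.  17. 280.  25. 299.  25. 333.  30. 267.  12. 291.  12.]
0.7 [259. -31. 262. -30. 277. -29. 304. -28. 253. -32. 273. -32.]
0.8 [242. -81. 243. -84. 254. -84. 273. -85. 239. -80. 254. -80.]
[ 0.  1. -1.]
[array([285., 315., 275., 234.]), array([305., 314., 291., 234.]), array([326., 314., 307., 234.]), array([346., 313., 324., 233.])]
[array([290., 254., 278., 178.]), array([314., 253., 296., 178.]), array([338., 253., 314., 178.]), array([361., 252., 332., 177.])]
[array([297., 170., 281., 108.]), array([325., 170., 301., 108.]), array([353., 169., 322., 108.]), array([380., 169., 342., 108.])][ WARN:0@0.614] global loadsave.cpp:1063 imwrite_ Unsupported depth image for selected encoder is fallbacked to CV_8U.
```

View pics/shelf.png

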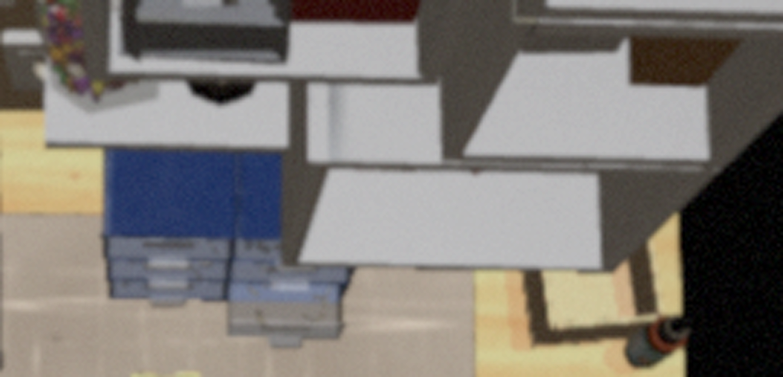

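Emit:
arm_command([
  [[0.1,1.6,0,0,0,0.2],[0.1,3.0,0,0,0,0.2],[0.1,3.0,0,0,0,0.2],[0.1,3.0,0,0,0,0.2],[0.1,3.0,0,0,0,0.2],[0.1,3.0,0,0,0,0.2],[0.1,3.0,0,0,0,0.2],[0.1,3.0,0,0,0,0.2],[0.1,3.0,0,0,0,0.2],[0.1,3.0,0,0,0,0.1],[0.1,2.0,0,0,0,0],[0,0,0,0,0,0]],
])

```text
t: 6.5
tool_pos: [0.4694, 0.2705, 0.1701]
orientation: [-0.029, -3.138, -0.0]
force: [1.0, 0.7, -3.6]
opening: 0.0343
gripper_force: 20.0
```

```bash
python3 look.py w3
```

```text
6.55 [0.4695 0.2687 0.1701] yaw of tool y-90: -1.0754126996080515 zaxis [-0.003 -0.001 -1.   ] open 0.03485236286806009
```

View pics/w3.png

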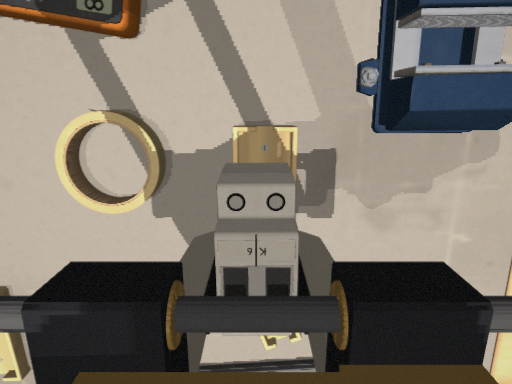

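Run:
```python
from meas import *
im,W=load("w3"); T=cam("top")
p=yellow(im,265,145,34); x0,y0=p.min(0);x1,y1=p.max(0); print(x0,x1,y0,y1)
P=onplane(W,[(x0,y0),(x1,y0),(265.5,y0)],.016); print(P)
t=lambda x,y:(x/2.5+100,y/2.5+40)
print(tri(W,(233,126),T,t(104.5,493)),tri(W,(298,126),T,t(43.5,491)))
```

```text
274.0 296.0 127.0 154.0
[[0.418247   0.28773935 0.016     ]
 [0.41862493 0.30800824 0.016     ]
 [0.41810092 0.27990823 0.016     ]]
(array([0.41669235, 0.24935639, 0.0078549 ]), np.float64(0.0009268460785758858)) (array([0.41771113, 0.31070389, 0.00700307]), np.float64(0.0013319079927437065))
```

Emit:
arm_command([
  [[0.3,0.95,0,0,0,0],[0,0,-2,0,0,0],[0,0,-2,0,0,0],[0,0,-2,0,0,0],[0,0,-2,0,0,0],[0,0,-2,0,0,0],[0,0,-1.5,0,0,0],[0,0,-1.0,0,0,0],[0,0,-0.5,0,0,0],[0,0,0,0,0,0],[0,0,0,0,0,0]],
])

```text
t: 7.47
tool_pos: [0.4745, 0.2769, 0.043]
orientation: [0.035, 3.141, 0.0]
force: [0.6, -0.7, -2.9]
opening: 0.0349
gripper_force: 20.0
```

Emit:
arm_command([
  [[-0.1,0.1,-0.5,0,0,0],[0,0,-0.5,0,0,0],[0,0,-0.5,0,0,0],[0,0,0,0,0,0],[0,0,0,0,0,0],[0,0,0,0,0,0]],
])

```text
t: 7.97
tool_pos: [0.4731, 0.278, 0.0277]
orientation: [-0.034, -3.141, 0.0]
force: [-0.1, -0.4, -1.9]
opening: 0.0348
gripper_force: 20.0
```

Emit:
arm_command([
  [[0,0,-0.1,0,0,0],[0,0,0,0,0,0]],
])

```text
t: 8.13
tool_pos: [0.4731, 0.278, 0.0266]
orientation: [0.034, 3.141, 0.0]
force: [0.4, 0.4, -2.2]
opening: 0.0344
gripper_force: 20.0
```

Emit:
arm_command([
  [[0,0,0,0,0,0],[0,0,0,0,0,0],[0,0,0,0,0,0],[0,0,0,0,0,0],[0,0,0,0,0,0],[0,0,0,0,0,0]],
], gripper=0.4)

```text
t: 8.63
tool_pos: [0.4732, 0.2781, 0.0268]
orientation: [0.034, 3.141, 0.0]
force: [0.2, 0.2, 1.0]
opening: 0.0646
gripper_force: 0.0
```

Emit:
arm_command([
  [[0,0,0.5,0,0,0],[0,0,2,0,0,0],[0,0,2.5,0,0,0],[0,0,3,0,0,0],[0,0,3,0,0,0],[0,0,3,0,0,0],[0,0,3,0,0,0],[0,0,3,0,0,0],[0,0,3,0,0,0],[0,0,3,0,0,0],[0,0,3,0,0,0],[0,0,3,0,0,0]],
], gripper=0.4)

```text
t: 9.63
tool_pos: [0.4727, 0.2779, 0.3486]
orientation: [0.034, 3.141, 0.0]
force: [0.3, 0.1, -0.1]
opening: 0.0646
gripper_force: 0.0
```

Emit:
arm_command([
  [[-0.4,-3.2,0.4,0,-4.5,0],[-0.4,-3.2,0.4,0,-4.5,0],[-0.4,-3.2,0.4,0,-4.5,0],[-0.4,-3.2,0.4,0,-4.5,0],[-0.4,-3.2,0.4,0,-4.5,0],[-0.4,-3.2,0.4,0,-4.5,0],[-0.4,-3.2,0.4,0,-4.5,0],[-0.4,-3.2,0.4,0,-4.5,0],[-0.4,-3.2,0.4,0,-4.5,0],[-0.4,-3.2,0.4,0,-4.5,0],[-0.4,-3.2,0.4,0,-4.5,0],[-0.4,-3.2,0.4,0,-4.5,0]],
])

```text
t: 10.63
tool_pos: [0.5175, -0.1114, 0.4181]
orientation: [0.018, 2.295, 0.022]
force: [-0.2, 1.1, -1.1]
opening: 0.065
gripper_force: 0.0
```

```bash
python3 look.py w4
python3 - <<'E'
import cv2
from plant import eyes
a=cv2.imread("pics/w4.png"); b=eyes.read_camera("top")
cv2.imwrite("pics/w4t.png",b)
E
```

```text
10.6833 [ 0.5162 -0.1213  0.4164] yaw of tool y-90: -1.0084020618197371 zaxis [ 0.751  0.    -0.661] open 0.06514665036746173
```

View pics/w4.png

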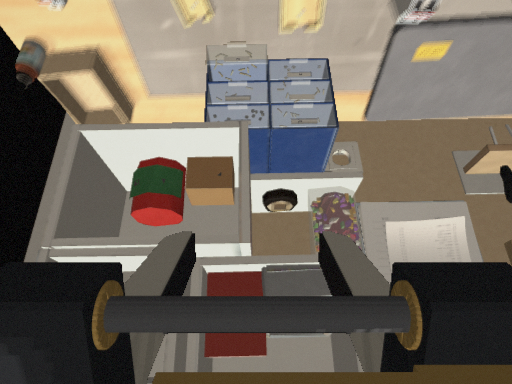

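Run:
```python
from meas import *
np.set_printoptions(precision=3,suppress=True)
_,W=load("w4"); T=cam("top"); print(W["C"])
for n,a,b in [("+y bottom corner",(247,122),(303.4,91.4)),("-y bottom corner",(72,123),(408.6,92.4)),("next board -y (row 245)",(45,248),(200+708/2.9,160/2.9)),("+y next",(250,248),(200+443/2.9,160/2.9)),("drawer top front +y corner",(331,59),(200+107/2.9,235/2.9)),("open drawer",(207,45),(200+342/2.9,337/2.9))]: print(n,*tri(W,a,T,b))
```

```text
[ 0.345 -0.111  0.472]
+y bottom corner [ 0.744 -0.128  0.158] 0.01374273959059659
-y bottom corner [ 0.75  -0.377  0.148] 0.006352809496474171
next board -y (row 245) [ 0.751 -0.371  0.339] 0.0032623116707690535
+y next [ 0.73  -0.157  0.363] 0.07968013442570598
drawer top front +y corner [ 0.854  0.038 -0.08 ] 0.025447986666383513
open drawer [ 0.734 -0.187  0.007] 0.004934069606075428
```

Emit:
arm_command([
  [[0.7,2.0,-1.6,0,4.1,0],[0.7,2.0,-1.6,0,4.1,0],[0.7,2.0,-1.6,0,4.1,0],[0.7,2.0,-1.6,0,4.1,0],[0.7,2.0,-1.6,0,4.1,0],[0.7,2.0,-1.6,0,4.1,0],[0.7,2.0,-1.6,0,4.1,0],[0.7,2.0,-1.6,0,4.1,0],[0.7,2.0,-1.6,0,4.1,0],[0.7,2.0,-1.6,0,4.1,0],[0.7,2.0,-1.6,0,4.1,0],[0.7,2.0,-1.6,0,4.1,0]],
], gripper=1)

```text
t: 11.73
tool_pos: [0.6013, 0.1327, 0.2243]
orientation: [-0.032, -3.121, -0.016]
force: [0.0, -0.5, 1.5]
opening: 0.0931
gripper_force: 0.0
```

```bash
python3 look.py w5
```

```text
11.7833 [0.6    0.1354 0.2143] yaw of tool y-90: -1.1459413244200363 zaxis [-0.038  0.011 -0.999] open 0.09274080666845469
```

Emit:
arm_command([
  [[0.6,-0.6,-1.8,-0.2,-0.7,-0.6],[0.7,-0.6,-1.8,-0.2,-0.7,-0.6],[0.7,-0.6,-1.8,-0.2,-0.7,-0.6],[0,0,0,0,0,0],[0,0,0,0,0,0],[0,0,0,0,0,0]],
])

```text
t: 12.28
tool_pos: [0.6212, 0.1132, 0.1718]
orientation: [0.082, 3.12, 0.003]
force: [0.8, 0.7, 0.8]
opening: 0.0931
gripper_force: 0.0
```

```bash
python3 look.py w6
```

```text
12.3333 [0.6216 0.1131 0.1724] yaw of tool y-90: -3.0048048448931723 zaxis [ 0.021  0.002 -1.   ] open 0.09306429681573533
```

View pics/w6.png

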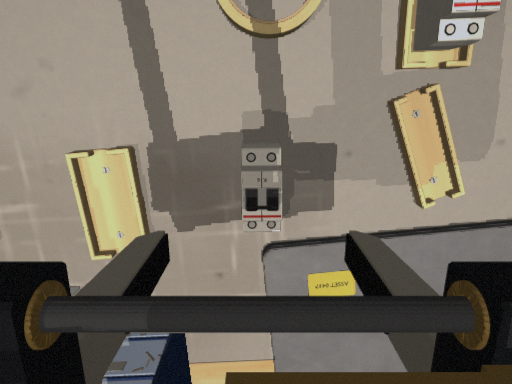

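Run:
```python
from meas import *
np.set_printoptions(precision=4,suppress=True)
im,W=load("w6"); T=cam("top")
P=onplane(W,[(261,157),(262.5,225)],.043); print("d1",P,P.mean(0)); d=P[1]-P[0]; print("yaw",np.degrees(np.arctan2(d[1],d[0])))
t=lambda x,y:(x/2.5+100-.3,y/2.5+40-.3)
print("h",tri(W,(261,157),T,t(237,314)),tri(W,(262.5,225),T,t(243,252)))
for n,c in dict(nA=(427,147,62),wB=(108,205,62)).items():
    p=yellow(im,*c); print(n,rect(W,p,.016),pxrect(p))
```

```text
d1 [[0.5967 0.1188 0.043 ]
 [0.6598 0.1171 0.043 ]] [0.6283 0.1179 0.043 ]
yaw -1.5494690778600562
h (array([0.5943, 0.1188, 0.048 ]), np.float64(0.0031026169963468755)) (array([0.6552, 0.1159, 0.0513]), np.float64(0.0034333902022557197))
nA (array([604.8, 274.5]), 110, 31, 18.4) ((425.19219970703125, 150.17532348632812), (111.75830078125, 34.0925178527832), 75.0271224975586)
wB (array([642.5, -33.6]), 112, 61, 2.2) ((108.44119262695312, 200.7647247314453), (111.80892181396484, 62.57419204711914), 75.96376037597656)
```

Emit:
arm_command([
  [[0.4,0.3,0,0,0.6,0.5],[0.3,0.2,0,0,0.6,0.5],[0,0,-2,0,0,0],[0,0,-2,0,0,0],[0,0,-2,0,0,0],[0,0,-1.5,0,0,0],[0,0,0,0,0,0],[0,0,0,0,0,0]],
])

```text
t: 13.0
tool_pos: [0.6279, 0.1177, 0.0954]
orientation: [-0.056, -3.138, -0.002]
force: [-0.9, 0.4, 0.4]
opening: 0.0928
gripper_force: 0.0
```

Run:
```python
from meas import *
import subprocess
print(subprocess.run(["python3","look.py","w7"],capture_output=True,text=True).stdout)
im,W=load("w7"); hsv=cv2.cvtColor(im,cv2.COLOR_BGR2HSV)
# edges of breaker body along a few rows: dark V profile
for r in (165,185,200): print(r,[ (c,int(hsv[r,c,2])) for c in range(215,305,5)])
```

```text
13.05 [0.6288 0.1177 0.0966] yaw of tool y-90: -2.029839467486454 zaxis [-0.001  0.002 -1.   ] open 0.09306667068967808

165 [(215, 91), (220, 91), (225, 90), (230, 138), (235, 153), (240, 48), (245, 41), (250, 148), (255, 148), (260, 146), (265, 105), (270, 78), (275, 142), (280, 149), (285, 93), (290, 92), (295, 90), (300, 90)]
185 [(215, 87), (220, 88), (225, 90), (230, 93), (235, 93), (240, 91), (245, 94), (250, 94), (255, 95), (260, 95), (265, 94), (270, 94), (275, 96), (280, 93), (285, 88), (290, 89), (295, 91), (300, 91)]
200 [(215, 90), (220, 92), (225, 87), (230, 145), (235, 144), (240, 144), (245, 175), (250, 113), (255, 93), (260, 86), (265, 147), (270, 142), (275, 147), (280, 146), (285, 90), (290, 90), (295, 88), (300, 88)]
```

Emit:
arm_command([
  [[0,0,-1.6,0,0,0],[0,0,-1.6,0,0,0],[0,0,-1.6,0,0,0],[0,0,-1.6,0,0,0],[0,0,-0.9,0,0,0],[0,0,0,0,0,0],[0,0,0,0,0,0]],
])

```text
t: 13.63
tool_pos: [0.6287, 0.1176, 0.0233]
orientation: [-0.056, -3.14, -0.003]
force: [-0.4, 0.7, 0.5]
opening: 0.0933
gripper_force: 0.0
```

Emit:
arm_command([
  [[0,0,0,0,0,0],[0,0,0,0,0,0],[0,0,0,0,0,0],[0,0,0,0,0,0],[0,0,0,0,0,0],[0,0,0,0,0,0],[0,0,0,0,0,0],[0,0,0,0,0,0],[0,0,0,0,0,0],[0,0,0,0,0,0]],
], gripper=-1, squeeze=20)

```text
t: 14.47
tool_pos: [0.628, 0.1175, 0.0221]
orientation: [-0.056, -3.139, -0.002]
force: [-0.4, 0.2, 0.1]
opening: 0.0344
gripper_force: 20.0
```

Emit:
arm_command([
  [[0,0,1,0,0,0],[0,0,1.5,0,0,0],[0,0,2,0,0,0],[0,0,2,0,0,0],[0,0,2,0,0,0],[0,0,1.5,0,0,0],[0,0,0,0,0,0],[0,0,0,0,0,0]],
])

```text
t: 15.13
tool_pos: [0.6288, 0.1175, 0.1234]
orientation: [0.056, 3.141, 0.003]
force: [0.2, 0.1, -2.3]
opening: 0.0347
gripper_force: 20.0
```

Emit:
arm_command([
  [[0.1,-1.0,0,0,0,0.4],[0.2,-2.0,0,0,0,0.5],[0.2,-2.0,0,0,0,0.5],[0.2,-2.0,0,0,0,0.5],[0.2,-2.0,0,0,0,0.5],[0.2,-2.0,0,0,0,0.5],[0.1,-2.0,0,0,0,0.4],[0.1,-2.1,0,0,0,0.4],[0,0,0,0,0,0],[0,0,0,0,0,0],[0,0,0,0,0,0]],
])

```text
t: 16.05
tool_pos: [0.6401, -0.0337, 0.1205]
orientation: [0.044, -3.137, -0.003]
force: [-0.1, 0.2, -2.8]
opening: 0.0346
gripper_force: 20.0
```

Run:
```python
from meas import *
import subprocess
print(subprocess.run(["python3","look.py","w8"],capture_output=True,text=True).stdout)
im,W=load("w8"); hsv=cv2.cvtColor(im,cv2.COLOR_BGR2HSV); m=cv2.inRange(hsv,(22,55,50),(35,255,255)); m[290:]=0; m[:, :150]=0; m[:,380:]=0
p=np.argwhere(m>0)[:,::-1].astype(float); print(len(p),p.min(0),p.max(0))
for r in range(100,210,10):
    q=p[p[:,1]==r]; print(r,q[:,0].min() if len(q) else 0,q[:,0].max() if len(q) else 0)
```

```text
16.1 [ 0.6403 -0.0332  0.1209] yaw of tool y-90: 1.65903090143685 zaxis [-0.004  0.002 -1.   ] open 0.034703503875765374

701 [217. 130.] [337. 281.]
100 0 0
110 0 0
120 0 0
130 245.0 292.0
140 217.0 291.0
150 218.0 284.0
160 0 0
170 0 0
180 0 0
190 0 0
200 0 0
```

Run:
```python
from meas import *
im,W=load("w8"); hsv=cv2.cvtColor(im,cv2.COLOR_BGR2HSV)
print(onplane(W,[(217,130),(292,130)],.016))
for c in (225,240,280): print(c,[(r,hsv[r,c].tolist()) for r in range(120,150,3)])
```

```text
[[ 0.58837985 -0.06559822  0.016     ]
 [ 0.58674595 -0.00707811  0.016     ]]
225 [(120, [17, 41, 187]), (123, [18, 40, 186]), (126, [17, 36, 185]), (129, [18, 92, 94]), (132, [31, 68, 228]), (135, [22, 93, 223]), (138, [20, 98, 228]), (141, [20, 100, 225]), (144, [19, 103, 225]), (147, [19, 103, 222])]
240 [(120, [13, 37, 188]), (123, [19, 38, 186]), (126, [18, 38, 186]), (129, [19, 83, 102]), (132, [31, 69, 229]), (135, [23, 88, 226]), (138, [24, 88, 227]), (141, [25, 91, 226]), (144, [20, 104, 155]), (147, [18, 110, 146])]
280 [(120, [18, 37, 191]), (123, [18, 38, 190]), (126, [17, 39, 169]), (129, [19, 98, 96]), (132, [31, 68, 230]), (135, [21, 96, 222]), (138, [20, 102, 224]), (141, [20, 103, 226]), (144, [20, 102, 225]), (147, [19, 103, 225])]
```

Emit:
arm_command([
  [[0.25,-0.2,0,0.1,-0.2,0],[0,0,-1.8,0,0,0],[0,0,-1.8,0,0,0],[0,0,-1.8,0,0,0],[0,0,-1.6,0,0,0],[0,0,-1.2,0,0,0],[0,0,-0.6,0,0,0],[0,0,-0.4,0,0,0],[0,0,0,0,0,0],[0,0,0,0,0,0]],
])

```text
t: 16.93
tool_pos: [0.6442, -0.0355, 0.031]
orientation: [-0.045, 3.139, 0.005]
force: [-0.7, -0.2, -2.7]
opening: 0.0345
gripper_force: 20.0
```

Emit:
arm_command([
  [[-0.05,0,-0.3,0,0,0],[0,0,-0.2,0,0,0],[0,0,0,0,0,0],[0,0,0,0,0,0]],
])

```text
t: 17.27
tool_pos: [0.644, -0.0357, 0.0261]
orientation: [-0.045, 3.138, 0.005]
force: [1.0, -0.1, 1.0]
opening: 0.0346
gripper_force: 20.0
```

Emit:
arm_command([
  [[0,0,0,0,0,0],[0,0,0,0,0,0],[0,0,0,0,0,0],[0,0,0,0,0,0],[0,0,0,0,0,0],[0,0,0,0,0,0]],
], gripper=0.4)

```text
t: 17.77
tool_pos: [0.643, -0.0355, 0.0251]
orientation: [-0.045, 3.14, 0.005]
force: [0.4, 0.3, -0.8]
opening: 0.0646
gripper_force: 0.0
```

Emit:
arm_command([
  [[0,0,0.5,0,0,0],[0,0,1.5,0,0,0],[0,0,2.5,0,0,0],[0,0,3,0,0,0],[0,0,3,0,0,0],[0,0,3,0,0,0],[0,0,3,0,0,0],[0,0,3,0,0,0],[0,0,0,0,0,0]],
])

```text
t: 18.52
tool_pos: [0.6466, -0.0359, 0.2306]
orientation: [-0.045, 3.127, 0.002]
force: [0.5, -0.4, 1.0]
opening: 0.0653
gripper_force: 0.0
```

Emit:
arm_command([
  [[-0.6,-2.6,0,0,0,0],[-0.6,-2.6,0,0,0,0],[-0.6,-2.6,0,0,0,0],[-0.6,-2.6,0,0,0,0],[-0.6,-2.6,0,0,0,0],[-0.6,-2.6,0,0,0,0],[-0.6,-2.6,0,0,0,0],[-0.6,-2.6,0,0,0,0],[-0.6,-2.6,-0.5,0,0,0],[-0.6,-2.6,-0.5,0,0,0],[-0.6,-2.6,-0.5,0,0,0],[-0.6,-2.6,-0.5,0,0,0]],
], gripper=1)

```text
t: 19.52
tool_pos: [0.5708, -0.3489, 0.2016]
orientation: [-0.045, 3.138, 0.004]
force: [1.4, -1.0, -0.2]
opening: 0.093
gripper_force: 0.0
```

```bash
python3 look.py w9
python3 - <<'E'
import cv2,numpy as np
from plant import eyes
a=cv2.imread("pics/w9.png"); b=eyes.read_camera("top"); cv2.imwrite("pics/top1.png",b)
cv2.imwrite("pics/v13.png",np.hstack([a[:300,:500], cv2.resize(b[110:250,100:350],(300,168),interpolation=cv2.INTER_CUBIC) if 0 else np.pad(cv2.resize(b[110:250,110:340],(300,183)),((0,117),(0,0),(0,0)))]))
E
```

```text
19.5667 [ 0.5686 -0.3535  0.2   ] yaw of tool y-90: 1.4698376225655778 zaxis [ 0.001  0.001 -1.   ] open 0.0929986148740846
```

View pics/v13.png

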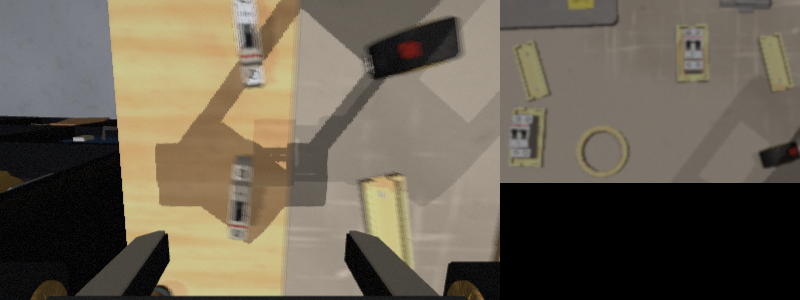

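```bash
cat > s.py <<'E'
import sys,subprocess
from meas import *
np.set_printoptions(precision=4,suppress=True)
n,x,y,r=sys.argv[1],*map(int,sys.argv[2:5])
if len(sys.argv)>5: print(subprocess.run(["python3","look.py",n],capture_output=True,text=True).stdout)
im,W=load(n); hsv=cv2.cvtColor(im,cv2.COLOR_BGR2HSV)
m=cv2.inRange(hsv,(0,0,75),(180,45,255)); m[:, :x-r]=0
m=cv2.morphologyEx(m,cv2.MORPH_CLOSE,np.ones((13,3))); p=blob(m,x,y,r)
print(len(p),pxrect(p),p.min(0),p.max(0))
for R in range(y-r,y+r,8):
    q=p[p[:,1]==R]; 
    if len(q): print(R,q[:,0].min(),q[:,0].max(),end='; ')
print(rect(W,p,.045))
E
python3 s.py w9 240 197 46
python3 - <<'E'
from meas import *
im,W=load("w9")
print(onplane(W,[(242.5,170),(237,232)],.043), rect(W,yellow(im,390,225,58),.016))
E
```

```text
1050 ((239.52284240722656, 197.68019104003906), (15.246869087219238, 82.2190933227539), 4.085616588592529) [231. 157.] [249. 239.]
159 239.0 248.0; 167 235.0 249.0; 175 235.0 248.0; 183 234.0 247.0; 191 233.0 247.0; 199 233.0 247.0; 207 233.0 246.0; 215 233.0 245.0; 223 231.0 245.0; 231 231.0 244.0; 239 241.0 243.0; (array([ 590.5, -364.7]), 84, 15, -2.7)
[[ 0.56183083 -0.36224617  0.043     ]
 [ 0.62602165 -0.36670581  0.043     ]] (array([ 625.3, -202.1]), 110, 47, 14.4)
```

Emit:
arm_command([
  [[0.7,-0.3,-2,0,0,-1.5],[0.7,-0.4,-2,0,0,-1.5],[0.7,-0.4,-2,0,0,-1.5],[0,0,-2,0,0,0],[0,0,-1.0,0,0,0],[0,0,0,0,0,0],[0,0,0,0,0,0],[0,0,0,0,0,0]],
])

```text
t: 20.28
tool_pos: [0.593, -0.3588, 0.1124]
orientation: [0.077, 3.137, 0.003]
force: [0.1, 0.7, 0.7]
opening: 0.0929
gripper_force: 0.0
```

```bash
python3 s.py w10 256 215 65 1
```

```text
20.3333 [ 0.5931 -0.359   0.1127] yaw of tool y-90: -2.8324039760953212 zaxis [ 0.004  0.001 -1.   ] open 0.09308362750611798

2222 ((252.49996948242188, 204.99996948242188), (109.99998474121094, 24.999996185302734), 90.0) [240. 150.] [265. 260.]
150 244.0 263.0; 158 242.0 264.0; 166 241.0 264.0; 174 241.0 264.0; 182 241.0 264.0; 190 240.0 265.0; 198 240.0 265.0; 206 240.0 264.0; 214 241.0 264.0; 222 241.0 264.0; 230 241.0 264.0; 238 241.0 264.0; 246 241.0 264.0; 254 242.0 263.0; (array([ 592.6, -361.4]), 82, 18, -3.6)
```

Emit:
arm_command([
  [[0,-0.25,-1.5,0,0,0],[0,0,-1.8,0,0,0],[0,0,-1.8,0,0,0],[0,0,-1.8,0,0,0],[0,0,-1.2,0,0,0],[0,0,-0.8,0,0,0],[0,0,0,0,0,0],[0,0,0,0,0,0]],
])

```text
t: 21.0
tool_pos: [0.5921, -0.3611, 0.0212]
orientation: [0.078, 3.139, 0.005]
force: [0.6, 0.2, 0.8]
opening: 0.0929
gripper_force: 0.0
```

Emit:
arm_command([
  [[0,0,0,0,0,0],[0,0,0,0,0,0],[0,0,0,0,0,0],[0,0,0,0,0,0],[0,0,0,0,0,0],[0,0,0,0,0,0],[0,0,0,0,0,0],[0,0,0,0,0,0],[0,0,0,0,0,0],[0,0,0,0,0,0],[0,0,0,0,0,0],[0,0,0,0,0,0]],
], gripper=-1, squeeze=15)

```text
t: 22.0
tool_pos: [0.5921, -0.3611, 0.0211]
orientation: [0.078, 3.139, 0.005]
force: [-0.6, -2.9, 1.5]
opening: 0.0177
gripper_force: 1.4
```

Emit:
arm_command([
  [[0,0,1,0,0,0],[0,0,1.5,0,0,0],[0,0,2,0,0,0],[0,0,2,0,0,0],[0,0,2,0,0,0],[0,0,1.5,0,0,0],[0,0,0,0,0,0],[0,0,0,0,0,0]],
])

```text
t: 22.67
tool_pos: [0.593, -0.3617, 0.1232]
orientation: [0.078, 3.136, 0.002]
force: [-0.2, -0.8, -2.6]
opening: 0.0169
gripper_force: 15.0
```

Emit:
arm_command([
  [[0.3,1.5,0,0,0,1.5],[0.3,1.5,0,0,0,1.5],[0.3,1.5,0,0,0,1.5],[0.3,1.5,0,0,0,1.5],[0.3,1.5,0,0,0,1.5],[0.3,1.5,0,0,0,1.5],[0.3,1.5,0,0,0,1.5],[0.3,1.5,0,0,0,1.5],[0.3,1.5,0,0,0,1.6],[0.3,1.5,0,0,0,1.6],[0.3,1.4,0,0,0,1.6],[0,0,0,0,0,0]],
])

```text
t: 23.67
tool_pos: [0.6259, -0.1937, 0.1212]
orientation: [-0.389, 3.116, 0.007]
force: [1.0, 0.2, -1.7]
opening: 0.0172
gripper_force: 15.0
```

Emit:
arm_command([
  [[0,0,0,0,0,0],[0,0,0,0,0,0]],
])

```text
t: 23.83
tool_pos: [0.6251, -0.1973, 0.1212]
orientation: [-0.381, 3.117, 0.004]
force: [-0.1, -0.4, -1.8]
opening: 0.0173
gripper_force: 15.0
```

```bash
cat > tr.py <<'E'
import sys,subprocess
from meas import *
n=sys.argv[1]; print(subprocess.run(["python3","look.py",n],capture_output=True,text=True).stdout)
im,W=load(n); hsv=cv2.cvtColor(im,cv2.COLOR_BGR2HSV); m=cv2.inRange(hsv,(18,60,50),(35,255,255)); m[265:]=0; m[:, :180]=0; m[:,335:]=0
p=blob(m,256,170,100); print(len(p),p.min(0),p.max(0))
for r in range(100,260,6):
    q=p[p[:,1]==r]
    if len(q): print(r,q[:,0].min(),q[:,0].max(),onplane(W,[(q[:,0].min(),r),(q[:,0].max(),r)],.016)[:,:2].round(4).tolist())
E
python3 tr.py w11
```

```text
23.8833 [ 0.625  -0.1977  0.1212] yaw of tool y-90: 13.908985970378751 zaxis [ 0.001  0.003 -1.   ] open 0.016967877371172238

3154 [228. 127.] [282. 230.]
130 228.0 282.0 [[0.58, -0.2311], [0.5699, -0.1901]]
136 228.0 281.0 [[0.5846, -0.2301], [0.5745, -0.1897]]
142 228.0 281.0 [[0.5891, -0.2291], [0.5791, -0.1885]]
148 228.0 281.0 [[0.5937, -0.228], [0.5836, -0.1873]]
154 228.0 281.0 [[0.5984, -0.227], [0.5882, -0.186]]
160 228.0 281.0 [[0.6031, -0.2259], [0.5929, -0.1848]]
166 228.0 281.0 [[0.6078, -0.2249], [0.5976, -0.1835]]
172 229.0 280.0 [[0.6124, -0.223], [0.6025, -0.183]]
178 229.0 281.0 [[0.6173, -0.2219], [0.6071, -0.1809]]
184 229.0 281.0 [[0.6222, -0.2208], [0.612, -0.1796]]
190 229.0 280.0 [[0.6271, -0.2197], [0.6171, -0.1791]]
196 229.0 280.0 [[0.6321, -0.2186], [0.622, -0.1778]]
202 229.0 280.0 [[0.6371, -0.2174], [0.627, -0.1765]]
208 229.0 280.0 [[0.6422, -0.2163], [0.632, -0.1751]]
214 230.0 279.0 [[0.6471, -0.2143], [0.6373, -0.1746]]
220 230.0 279.0 [[0.6523, -0.2132], [0.6424, -0.1732]]
226 230.0 280.0 [[0.6575, -0.212], [0.6474, -0.171]]
```

Emit:
arm_command([
  [[0.25,-0.1,0,0,0,0],[0,0,-1.8,0,0,0],[0,0,-1.8,0,0,0],[0,0,-1.8,0,0,0],[0,0,-1.6,0,0,0],[0,0,-1.2,0,0,0],[0,0,-0.7,0,0,0],[0,0,-0.4,0,0,0],[0,0,0,0,0,0],[0,0,0,0,0,0],[0,0,0,0,0,0]],
])

```text
t: 24.8
tool_pos: [0.6285, -0.1984, 0.0295]
orientation: [-0.381, 3.115, 0.004]
force: [0.6, 0.6, -0.9]
opening: 0.0173
gripper_force: 15.0
```

Emit:
arm_command([
  [[0,0,-0.2,0,0,0],[0,0,-0.1,0,0,0],[0,0,0,0,0,0],[0,0,0,0,0,0]],
])

```text
t: 25.13
tool_pos: [0.6276, -0.198, 0.0253]
orientation: [-0.382, 3.117, 0.005]
force: [-0.0, -1.0, -1.8]
opening: 0.0168
gripper_force: 15.0
```

Emit:
arm_command([
  [[0,0,-0.1,0,0,0],[0,0,0,0,0,0]],
])

```text
t: 25.3
tool_pos: [0.6278, -0.1981, 0.0251]
orientation: [-0.382, 3.117, 0.005]
force: [-2.8, 0.4, 6.0]
opening: 0.017
gripper_force: 15.0
```

Emit:
arm_command([
  [[0,0,0,0,0,0],[0,0,0,0,0,0],[0,0,0,0,0,0],[0,0,0,0,0,0],[0,0,0,0,0,0],[0,0,0,0,0,0]],
], gripper=0.1)

```text
t: 25.8
tool_pos: [0.6276, -0.198, 0.0241]
orientation: [-0.381, 3.117, 0.005]
force: [0.0, 0.7, -0.3]
opening: 0.0498
gripper_force: 0.0
```

Emit:
arm_command([
  [[0,0,0.5,0,0,0],[0,0,1.5,0,0,0],[0,0,2.5,0,0,0],[0,0,3,0,0,0],[0,0,3,0,0,0],[0,0,3,0,0,0],[0,0,3,0,0,0],[0,0,3,0,0,0],[0,0,0,0,0,0]],
])

```text
t: 26.55
tool_pos: [0.6309, -0.1993, 0.2297]
orientation: [-0.38, 3.106, -0.005]
force: [0.7, -0.2, 1.3]
opening: 0.0508
gripper_force: 0.0
```

Emit:
arm_command([
  [[-1.7,-1.4,0,0,0,-0.4],[-1.7,-1.4,0,0,0,-0.4],[-1.7,-1.4,0,0,0,-0.4],[-1.7,-1.4,0,0,0,-0.4],[-1.7,-1.4,0,0,0,-0.4],[-1.7,-1.4,-1,0,0,-0.4],[-1.7,-1.4,-1,0,0,-0.4],[-1.7,-1.4,-1,0,0,-0.4],[-1.7,-1.4,-1,0,0,-0.4],[-1.7,-1.4,-1,0,0,-0.4],[-1.7,-1.4,-1,0,0,0],[0,0,0,0,0,0]],
], gripper=1)

```text
t: 27.55
tool_pos: [0.4374, -0.3536, 0.1581]
orientation: [0.268, -3.129, -0.006]
force: [-1.1, -0.4, -0.0]
opening: 0.0933
gripper_force: 0.0
```

Emit:
arm_command([
  [[0,0,0,0,0,0],[0,0,0,0,0,0],[0,0,0,0,0,0]],
])

```text
t: 27.8
tool_pos: [0.4418, -0.3519, 0.1605]
orientation: [-0.273, 3.127, 0.003]
force: [0.6, -0.4, -0.4]
opening: 0.0932
gripper_force: 0.0
```

```bash
python3 s.py w12 256 200 60 1
```

```text
27.85 [ 0.4418 -0.3518  0.1604] yaw of tool y-90: 10.012192134413041 zaxis [ 0.002  0.002 -1.   ] open 0.09306201082212039

2304 ((299.5, 199.5), (119.0, 31.0), 90.0) [284. 140.] [315. 259.]
140 309.0 315.0; 148 308.0 315.0; 156 306.0 315.0; 164 305.0 315.0; 172 303.0 315.0; 180 301.0 315.0; 188 299.0 315.0; 196 298.0 315.0; 204 296.0 315.0; 212 294.0 315.0; 220 292.0 315.0; 228 290.0 315.0; 236 289.0 315.0; 244 287.0 315.0; 252 285.0 315.0; (array([ 445.7, -312.7]), 107, 28, 11.2)
```

```bash
sed -i 's/m\[:, :x-r\]=0/m[:, :x-r]=0; m[:,x+27:]=0/' s.py; python3 s.py w12 250 200 60
```

```text
1583 ((249.94520568847656, 186.46543884277344), (20.57269859313965, 93.35472869873047), 1.2730300426483154) [240. 140.] [261. 233.]
140 244.0 260.0; 148 242.0 261.0; 156 241.0 260.0; 164 241.0 260.0; 172 240.0 260.0; 180 240.0 260.0; 188 240.0 260.0; 196 240.0 260.0; 204 240.0 259.0; 212 240.0 259.0; 220 240.0 259.0; 228 241.0 258.0; (array([ 440.5, -357.4]), 82, 17, 8.9)
```

```bash
python3 s.py w12 250 200 85
```

```text
1591 ((249.955810546875, 185.9879150390625), (20.57269859313965, 94.31005096435547), 1.2730300426483154) [240. 139.] [261. 233.]
139 246.0 258.0; 147 242.0 260.0; 155 241.0 260.0; 163 241.0 260.0; 171 240.0 260.0; 179 240.0 260.0; 187 240.0 260.0; 195 240.0 260.0; 203 240.0 259.0; 211 240.0 259.0; 219 240.0 259.0; 227 241.0 258.0; (array([ 440.2, -357.4]), 82, 17, 8.9)
```

Emit:
arm_command([
  [[-0.1,-0.55,0,0,0,-0.5],[0,0,-2,0,0,0],[0,0,-2,0,0,0],[0,0,-2,0,0,0],[0,0,-1.0,0,0,0],[0,0,0,0,0,0],[0,0,0,0,0,0]],
])

```text
t: 28.43
tool_pos: [0.4396, -0.3573, 0.0892]
orientation: [-0.259, 3.13, 0.006]
force: [0.3, 0.6, 0.7]
opening: 0.093
gripper_force: 0.0
```

```bash
python3 s.py w13 256 215 85 1
```

```text
28.4833 [ 0.4402 -0.3579  0.0902] yaw of tool y-90: 9.464017640861897 zaxis [ 0.002  0.003 -1.   ] open 0.09255426994982033

2746 ((255.5, 215.0), (122.0, 27.0), 90.0) [242. 154.] [269. 276.]
154 249.0 267.0; 162 245.0 269.0; 170 244.0 269.0; 178 244.0 269.0; 186 244.0 269.0; 194 244.0 269.0; 202 243.0 269.0; 210 242.0 269.0; 218 242.0 269.0; 226 242.0 269.0; 234 242.0 269.0; 242 242.0 268.0; 250 242.0 268.0; 258 242.0 268.0; 266 243.0 267.0; 274 243.0 267.0; (array([ 439.2, -357.6]), 84, 18, 8.8)
```

Centred and aligned. Descend and grip.

Emit:
arm_command([
  [[0,0,-1.5,0,0,0],[0,0,-1.8,0,0,0],[0,0,-1.6,0,0,0],[0,0,-1.2,0,0,0],[0,0,-0.6,0,0,0],[0,0,0,0,0,0],[0,0,0,0,0,0]],
])

```text
t: 29.07
tool_pos: [0.44, -0.3579, 0.0229]
orientation: [-0.259, 3.129, 0.004]
force: [-0.6, -0.4, -0.3]
opening: 0.0931
gripper_force: 0.0
```

Emit:
arm_command([
  [[0,0,0,0,0,0],[0,0,0,0,0,0],[0,0,0,0,0,0],[0,0,0,0,0,0],[0,0,0,0,0,0],[0,0,0,0,0,0],[0,0,0,0,0,0],[0,0,0,0,0,0],[0,0,0,0,0,0],[0,0,0,0,0,0],[0,0,0,0,0,0],[0,0,0,0,0,0]],
], gripper=-1, squeeze=15)

```text
t: 30.07
tool_pos: [0.4396, -0.3575, 0.0221]
orientation: [-0.259, 3.13, 0.005]
force: [0.5, 0.1, -0.0]
opening: 0.0176
gripper_force: 0.0
```

Emit:
arm_command([
  [[0,0,0,0,0,0],[0,0,0,0,0,0],[0,0,0,0,0,0],[0,0,0,0,0,0],[0,0,1,0,0,0],[0,0,1.5,0,0,0],[0,0,2,0,0,0],[0,0,3,0,0,0],[0,0,3,0,0,0],[0,0,3,0,0,0],[0,0,2.5,0,0,0],[0,0,0,0,0,0]],
])

```text
t: 31.07
tool_pos: [0.4421, -0.3599, 0.19]
orientation: [-0.258, 3.123, -0.007]
force: [0.9, -0.4, 0.0]
opening: 0.0169
gripper_force: 15.0
```

Emit:
arm_command([
  [[0.7,2.6,0,0,0,0.4],[0.7,2.7,0,0,0,0.4],[0.7,2.7,0,0,0,0.4],[0.7,2.7,0,0,0,0.4],[0.7,2.7,0,0,0,0.4],[0.7,2.7,0,0,0,0.4],[0.7,2.7,0,0,0,0.4],[0.7,2.7,0,0,0,0.4],[0.7,2.7,0,0,0,0.4],[0.7,2.7,0,0,0,0.4],[0.7,2.7,0,0,0,0.4],[0.7,2.7,0,0,0,0.4]],
])

```text
t: 32.07
tool_pos: [0.5235, -0.0331, 0.1822]
orientation: [-0.39, 3.116, 0.005]
force: [0.0, -0.5, -0.6]
opening: 0.0169
gripper_force: 15.0
```

Emit:
arm_command([
  [[0.7,2.7,0,0,0,0.4],[0.7,2.7,0,0,0,0.4],[0.7,2.7,0,0,0,0.4],[0.7,2.7,0,0,0,0.4],[0.7,2.7,0,0,0,0.4],[0.7,2.7,0,0,0,0.4],[0.7,2.7,0,0,0,0.4],[0.7,2.7,0,0,0,0.4],[0.7,2.7,0,0,0,0.4],[0.7,2.7,0,0,0,0.4],[0.7,2.7,0,0,0,0.4],[0.3,1.2,0,0,0,0.2]],
])

```text
t: 33.07
tool_pos: [0.6033, 0.2775, 0.1818]
orientation: [-0.518, 3.098, 0.007]
force: [0.6, 0.2, -1.5]
opening: 0.0173
gripper_force: 15.0
```

Emit:
arm_command([
  [[0,0,0,0,0,0],[0,0,0,0,0,0],[0,0,0,0,0,0]],
])

```text
t: 33.32
tool_pos: [0.6034, 0.2733, 0.182]
orientation: [-0.514, 3.099, 0.004]
force: [-0.6, -1.4, -0.5]
opening: 0.0174
gripper_force: 15.0
```

Lower to about 0.12 and look at the tray.

Emit:
arm_command([
  [[0,0.1,-1.5,0,0,0],[0,0.1,-1.5,0,0,0],[0,0,-1.5,0,0,0],[0,0,-1.5,0,0,0],[0,0,0,0,0,0],[0,0,0,0,0,0],[0,0,0,0,0,0]],
])

```text
t: 33.9
tool_pos: [0.6041, 0.2757, 0.1234]
orientation: [-0.513, 3.097, 0.005]
force: [-0.5, 0.0, -0.0]
opening: 0.0174
gripper_force: 15.0
```

```bash
python3 tr.py w14
```

```text
33.95 [0.6045 0.2761 0.1239] yaw of tool y-90: 18.806351751934145 zaxis [ 0.003  0.004 -1.   ] open 0.017694069469340767

3328 [234. 123.] [288. 231.]
124 235.0 286.0 [[0.5562, 0.242], [0.5434, 0.2799]]
130 234.0 288.0 [[0.5609, 0.2427], [0.5472, 0.2829]]
136 234.0 287.0 [[0.5653, 0.2441], [0.5519, 0.2838]]
142 234.0 287.0 [[0.5698, 0.2455], [0.5563, 0.2854]]
148 234.0 287.0 [[0.5744, 0.247], [0.5608, 0.2871]]
154 235.0 287.0 [[0.5787, 0.2492], [0.5653, 0.2887]]
160 235.0 287.0 [[0.5833, 0.2507], [0.5699, 0.2904]]
166 235.0 286.0 [[0.588, 0.2522], [0.5747, 0.2913]]
172 235.0 287.0 [[0.5927, 0.2537], [0.5791, 0.2938]]
178 235.0 287.0 [[0.5975, 0.2552], [0.5838, 0.2955]]
184 235.0 286.0 [[0.6023, 0.2568], [0.5888, 0.2965]]
190 235.0 286.0 [[0.6071, 0.2583], [0.5936, 0.2982]]
196 235.0 286.0 [[0.612, 0.2599], [0.5984, 0.3]]
202 236.0 285.0 [[0.6167, 0.2623], [0.6036, 0.301]]
208 236.0 286.0 [[0.6217, 0.2639], [0.6083, 0.3036]]
214 236.0 286.0 [[0.6268, 0.2655], [0.6132, 0.3054]]
220 236.0 285.0 [[0.6319, 0.2672], [0.6185, 0.3065]]
226 236.0 284.0 [[0.637, 0.2688], [0.6239, 0.3075]]
```

Emit:
arm_command([
  [[-0.1,0.3,0,0,0,0],[0,0,-1.8,0,0,0],[0,0,-1.8,0,0,0],[0,0,-1.8,0,0,0],[0,0,-1.6,0,0,0],[0,0,-1.2,0,0,0],[0,0,-0.7,0,0,0],[0,0,-0.5,0,0,0],[0,0,0,0,0,0],[0,0,0,0,0,0],[0,0,0,0,0,0]],
])

```text
t: 34.87
tool_pos: [0.6035, 0.2798, 0.0295]
orientation: [-0.514, 3.096, 0.006]
force: [-0.2, 1.4, -1.4]
opening: 0.0171
gripper_force: 15.0
```

Emit:
arm_command([
  [[0,0,-0.2,0,0,0],[0,0,-0.2,0,0,0],[0,0,0,0,0,0],[0,0,0,0,0,0]],
])

```text
t: 35.2
tool_pos: [0.6037, 0.2799, 0.0259]
orientation: [-0.514, 3.096, 0.006]
force: [-1.7, -1.7, 5.3]
opening: 0.0171
gripper_force: 15.0
```

Contact with the floor; release and retreat.

Emit:
arm_command([
  [[0,0,0,0,0,0],[0,0,0,0,0,0],[0,0,0,0,0,0],[0,0,0,0,0,0],[0,0,0,0,0,0],[0,0,0,0,0,0]],
], gripper=0.1)

```text
t: 35.7
tool_pos: [0.6025, 0.2794, 0.024]
orientation: [-0.514, 3.098, 0.005]
force: [-0.2, -0.3, -0.4]
opening: 0.0496
gripper_force: 0.0
```

Emit:
arm_command([
  [[0,0,0.5,0,0,0],[0,0,1.5,0,0,0],[0,0,2.5,0,0,0],[0,0,3,0,0,0],[0,0,3,0,0,0],[0,0,3,0,0,0],[-1,1,3,0,0,0],[-2.5,2,2,0,0,0],[-2.5,2.5,0,0,0,0],[-2.5,2.5,0,0,0,0],[-2.5,2.5,0,0,0,0],[-2.5,2.5,0,0,0,0]],
])

```text
t: 36.7
tool_pos: [0.4666, 0.4105, 0.2114]
orientation: [-0.513, 3.096, 0.007]
force: [0.1, 0.1, -1.6]
opening: 0.0509
gripper_force: 0.0
```

Emit:
arm_command([
  [[-3,1.5,0,0,0,0],[-3,1.5,0,0,0,0],[-3,1.5,0,0,0,0],[-3,1.5,0,0,0,0],[-3,1.5,0,0,0,0],[-3,1.5,0,0,0,0],[-2,1.5,0,0,0,0],[0,0,0,0,0,0],[0,0,0,0,0,0]],
])

```text
t: 37.45
tool_pos: [0.2667, 0.5153, 0.2108]
orientation: [-0.518, 3.096, 0.007]
force: [0.2, -0.8, -0.8]
opening: 0.0512
gripper_force: 0.0
```

Run:
```python
from meas import *
b=eyes.read_camera("top"); cv2.imwrite("pics/top2.png",b)
cv2.imwrite("pics/v14.png",np.clip(cv2.resize(b[100:280,100:360],(800,554),interpolation=cv2.INTER_CUBIC).astype(int)*3//2,0,255).astype(np.uint8))
s=monitor.read_state(); print(s["t"],s["tool_pos"],s["opening"])
```

```text
37.5 [0.2676902  0.51468189 0.21042798] 0.051251410641751385
```

View pics/v14.png

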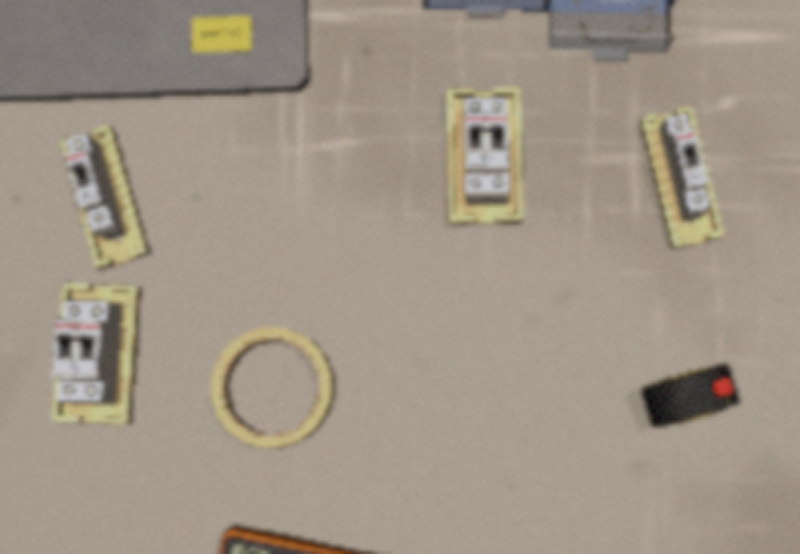

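Run:
```python
from meas import *
T=cam("top"); t=lambda x,y:(x/3.077+100-.3,y/3.078+100-.3)
for k,a,b,c in [("s2/nA",(79,144),(99,218),(.603,.279)),("d2/wA",(86,311),(81,391),(.473,.279)),("d1/wB",(487,106),(487,183),(.643,-.035)),("s1/nB",(680,125),(697,201),(.6275,-.1975))]:
    P=onplane(T,[t(*a),t(*b)],.047)[:,:2]; d=P[0]-P[1]; print(k,P.mean(0).round(4),c,"len",np.linalg.norm(d).round(3),"yaw",np.degrees(np.arctan2(d[1],d[0])).round(1))
```

```text
s2/nA [0.6071 0.2813] (0.603, 0.279) len 0.063 yaw 18.0
d2/wA [0.4717 0.2779] (0.473, 0.279) len 0.063 yaw -0.3
d1/wB [ 0.6423 -0.0355] (0.643, -0.035) len 0.063 yaw 1.0
s1/nB [ 0.6301 -0.1966] (0.6275, -0.1975) len 0.063 yaw 12.2
```

All four are within about 5 mm of their tray centres, and their spacing fits a height of about 47 mm, so they are seated on the floors.

```bash
python3 -c "
from plant import ticket; print(ticket.close_job())"
```

```text
the job is handed in; nothing more can be done
None
```

The job is handed in, with no verdict returned: both double-width breakers went into the wide trays first, then both singles into the narrow ones; the last picture shows each within about 5 mm of its tray's centre, and the tape measure and roll look undisturbed.

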